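# Slide a brass cover plate out over the end of the bench ledge

## Robot

A 7-joint arm with a two-finger parallel gripper is mounted at the origin on the work surface. World frame = base frame: x ahead of the robot, y to its left, z up, the work surface at z = 0. Lengths are in m, angles in rad, forces in N, time in s.
With the tool pointing down it reaches from about 0.425 to 0.875 m from the base axis. Payload 8.4 kg.
Tool frame: the origin (TCP) lies midway between the tips of the shut fingers; the grasp point (between the pads) lies 19 mm behind it; z points along the fingers, y is the line along which they close (so a half turn about z gives the same grasp; the last joint's range is limited). The gripper opens to 85 mm and grips with 20 to 120 N. Pads are 22 mm wide; open, the fingers measure 114 mm over their backs; the gripper's body (76 mm by 85 mm) begins 54 mm behind the grasp point. The pads swing forward as they close: fully open they stand 13 mm farther back than shut.
Start: joints at [1.236, 0.333, 0.04, 1.465, -0.013, 1.343, -0.059], TCP at [0.152, -0.632, 0.231] pointing down, gripper open.
Joint ranges: [-2.58, 2.58], [-0.38, 2.09], [-1.3, 1.39], [0.25, 2.4], [-1.5, 4.64], [0.08, 2.09], [-2.65, 2.65]. Speed limits (rad/s): [2.22, 2.22, 2.79, 2.79, 3.14, 3.14, 3.14].

## Interface

Orientations are given as [roll, pitch, yaw] about the fixed x, y, z axes, in that order (R = Rz(yaw) Ry(pitch) Rx(roll)).
In Python, from cell import robot gives the robot as it stands.
- The arm moves only by the tool carry_out, never from a script. Its argument "deltas" is a list of rows, each an object of numbers: "tx", "ty", "tz": the shift along the world's x, y, z in m; "rx", "ry", "rz": the turn, a rotation vector about the world's x, y, z in rad; "grip": the finger opening in m, from 0 to 0.0854. A call has 1 to 8 rows; each row is the pose to reach, as a shift and turn from the pose commanded when the call began; what a row does not reach only later rows make up. A row lasts 1/12 s, in which the tool goes at most 41.7 mm and 7.16 degrees, less where a joint would pass 70% of its speed; a pose out of reach is approached as far as the arm can. A call with a gripper value outside its range is refused whole. The fingers move at their own pace and stop on an object; "squeeze" is the grip in N (left out, the last holds). Time passes only in rows, so rows that repeat a pose let the fingers close. It gives the time, the measured TCP pose, the force, the opening and the grip force at its end, in the units of the state.
- robot.observe(): the state, without advancing time (a new reading comes with each control period).
- robot.capture(name): name is "side" or "top"; returns the picture (420x560x3 uint8, blue, green, red); there is no depth.
- robot.camera_model(name): a dict with "intrinsics" (3x3 intrinsics, pixels), "rvec" (rotation vector, rad) and "tvec" (3), from world to camera coordinates, as OpenCV has them. Camera axes: x right, y down, z forward; pixel columns grow to the right and rows downward; lengths in m; the calibration is good to about 2 mm. A picture is of the moment at which its call begins. camera_model takes no time and is no camera call.
- robot.job_done(): hands the job in; it is judged then, once.
Trained networks look in the newest picture that a camera, given by its name, has taken for a name from the list of things; names that differ only in an ending like _2 or _b are one class to them, and where a whole thing is asked for, a point or a joint stands for the part that bears it (a point fixed in the world has none). Each returns a list of dicts, best first, with "conf" (0 to 1); they miss things now and then, are a little off and sometimes report something else, mostly with a low value. They report only what shows in the picture. A call takes as long as a camera call. They do not tell look-alikes from the thing itself.
- robot.cut_out(name, camera): "region" (420x560 bool, what is visible of it) and "rect" ([centre column, centre row, width, height] in pixels, round what is visible of it).
The state is a dict: "time_s": time; "joints": joint angles; "joint_velocities": joint speeds; "effort": joint torques, N m; "position": TCP position; "orientation": TCP orientation; "contact_force": force on the tool from outside, world axes, zero at the start; "wrist_torque": the same for the moment, N m; "finger_gap": finger opening in m; "grip_force": force on a finger pad.
Only numpy, scipy, OpenCV 4.12 (cv2) and the standard library are available. Lean on these libraries where they do the work, as an engineer would, in place of code of your own. Each camera call takes 0.05 s, during which the arm holds its last target. There are 200 camera calls.

## Task

The next person must be able to take the brass cover plate by its edge: with the fingertips, push it along the white ledge towards the blue tray until the black band at that end, 30 mm wide, sticks out past the end of the ledge. Leave it lying flat and steady on the ledge, roughly in line with it and not hanging over the long front side. Never pick it up, tip it or push it off, and leave the jar, the attenuator and the screwdriver where they are.

Things in the scene. Friction and masses are not known exactly. Their poses are not given: they have to be found in the camera images.
- ledge: White fixed bench ledge (low riser), 130 mm (its x, depth) by 300 mm (its y, length), flat top 60 mm above the bench; it may stand turned by up to 0.4 rad. Origin at bench level under its centre, so the ends of the top are at its y = -150 mm and +150 mm. Both ends and the long front side (-x) are open; along the long back side runs a blue lip 10 mm thick (x = +55 to +65 mm) that stands 8 mm above the top.
- plate_center (a point): Centre (half-way up) of the loose brass cover plate lying on the ledge: 70 mm (its x) by 110 mm (its y) by 6 mm thick, 0.2 to 0.45 kg, slides with ordinary friction. A 30 mm black band crosses the top at each of its two short ends (so the bands meet the bare brass at its y = -25 mm and +25 mm). Its axes are roughly in line with those of the ledge at the start (within 0.12 rad).
- blue_tray_in (a point): Centre of the inner floor of the fixed blue open tray, 160 x 120 x 30 mm high, on the bench just past one end of the ledge. It may be at either end (ledge +y or -y), and so tells towards which end to push.
- red_tray_in (a point): Centre of the inner floor of the fixed red open tray, same size, past the other end of the ledge: the wrong end.
- attenuator: Loose upright steel attenuator, 26 mm across, 55 mm tall, on the bench behind the ledge (ledge +x side). Origin at the centre of its foot. To be left alone.
- jar: Loose amber jar with black cap, 48 mm across, 65 mm tall, on the bench behind the ledge. Origin at the centre of its foot. To be left alone.
- driver: Loose screwdriver with orange handle, 160 mm long, lying on the bench between the robot and the ledge, along the ledge. Origin on its underside near its middle. To be left alone.
Not all that is in view belongs to the job. Of the things that look like the part that bears plate_center, the middle-sized one is meant.

How it is judged:
At the end, for the whole second after the job is handed in: The plate rests flat on the ledge, overhanging the end at the blue tray by 30 mm within 12 mm (its centre 113 to 137 mm along from the ledge centre), in line within 0.2 rad, its centre at most 35 mm to the front and 30 mm to the back of the ledge middle line (((y of blue_tray_in in the frame of ledge above 0 m and y of plate_center in the frame of ledge between 0.113 and 0.137 m) or (y of blue_tray_in in the frame of ledge below 0 m and y of plate_center in the frame of ledge between -0.137 and -0.113 m)) and x of plate_center in the frame of ledge between -0.035 and 0.03 m and angle between the y axis of plate_center and the y axis of ledge, either way round below 0.2 rad and angle between plate_center's own z axis and vertical below 0.04 rad and height (world z) of plate_center between 0.061 and 0.0655 m and contact force between plate and ledge above 0.5 N and linear speed of plate below 0.01 m/s); the robot touches nothing.
It fails at once if the plate is lifted off the ledge (height (world z) of plate_center above 0.073 m).
It fails at once if the plate is tipped (angle between plate_center's own z axis and vertical above 0.15 rad).
It fails at once if the plate falls off the ledge (height (world z) of plate_center below 0.055 m).
It fails at once if the jar, attenuator or screwdriver is moved by more than 15 mm (distance of any of attenuator, jar, driver from where it was at the start of the episode above 0.015 m).
It also fails if it takes over 42 s, if anything falls off the work surface, if the arm or the gripper's body presses on something with over 40 N, if the wrist force passes 120 N, or if a joint passes its speed limit or range.

## Working session

There is one attempt and no reset: what is moved stays moved. The work goes in short steps, Python scripts to look and compute and a tool call to move; the robot and the scene stay as the last step left them, time stands still between calls to the robot, and variables do not carry over. Pictures are saved under pics/ and viewed, at most 10 in all, crops included, and the job is handed in when it is done.

Besides the shell and the picture viewer there is one more tool, called after "Request:" as name([rows], argument=value, ...), one row to a line, values as JSON. carry_out: Moves the arm, as the interface text tells. Its arguments: {"type":"object","properties":{"deltas":{"type":"array"},"squeeze":{"type":"number"}},"required":["deltas"]}

```bash
mkdir -p pics; cat > h.py <<'E'
import numpy as np, cv2
from cell import robot
def proj(c,P):
    m=robot.camera_model(c);return cv2.projectPoints(np.float64(P).reshape(-1,1,3),np.float64(m['rvec']),np.float64(m['tvec']),np.float64(m['intrinsics']),None)[0].reshape(-1,2)
def unproj(c,uv,z):
    m=robot.camera_model(c);R=cv2.Rodrigues(np.float64(m['rvec']))[0];o=-R.T@np.float64(m['tvec']).ravel()
    uv=np.float64(uv).reshape(-1,2);d=(np.linalg.inv(np.float64(m['intrinsics']))@np.c_[uv,np.ones(len(uv))].T).T@R
    return o+d*((z-o[2])/d[:,2])[:,None]
E
python3 - <<'E'
from h import *
for c in ('top','side'):
    cv2.imwrite(f'pics/{c}0.png',robot.capture(c))
    for n in ('ledge','plate_center','blue_tray_in','red_tray_in','attenuator','jar','driver'):
        for d in robot.cut_out(n,c):
            if d['conf']<.2: continue
            r=cv2.minAreaRect(cv2.findNonZero(d['region'].astype('uint8')))
            z={'ledge':.06,'plate_center':.066}.get(n,0.02)
            b=cv2.boxPoints(r)
            print(c,n,round(d['conf'],2),np.round(d['rect']),np.round(unproj(c,r[0],z)[0,:2],3),np.round(unproj(c,b,z)[:,:2],3).tolist())
print(robot.observe())
E
```

```text
top ledge 0.94 [283. 208. 115.  80.] [ 0.566 -0.032] [[0.579, 0.131], [0.683, -0.152], [0.553, -0.195], [0.453, 0.084]]
top plate_center 0.69 [331. 285.  24.  34.] [ 0.359 -0.152] [[0.395, -0.119], [0.403, -0.172], [0.323, -0.184], [0.314, -0.131]]
top plate_center 0.64 [398. 283.  55.  54.] [ 0.362 -0.327] [[0.365, -0.242], [0.439, -0.294], [0.358, -0.412], [0.286, -0.359]]
top plate_center 0.61 [292. 202.  48.  36.] [ 0.579 -0.049] [[0.591, 0.019], [0.638, -0.087], [0.566, -0.117], [0.52, -0.012]]
top plate_center 0.27 [312. 247.  51.  29.] [ 0.455 -0.101] [[0.439, -0.028], [0.493, -0.166], [0.47, -0.174], [0.416, -0.037]]
top blue_tray_in 0.76 [205. 239.  60.  68.] [0.486 0.194] [[0.544, 0.281], [0.585, 0.163], [0.43, 0.108], [0.39, 0.224]]
top red_tray_in 0.57 [365. 180.  63.  67.] [ 0.646 -0.257] [[0.701, -0.167], [0.751, -0.289], [0.591, -0.347], [0.543, -0.226]]
top attenuator 0.5 [233. 177.  12.  11.] [0.659 0.109] [[0.673, 0.122], [0.673, 0.096], [0.645, 0.096], [0.645, 0.121]]
top jar 0.6 [290. 147.  17.  21.] [ 0.742 -0.044] [[0.773, -0.019], [0.773, -0.068], [0.711, -0.06
[... 1305 characters left out ...]
,  0.33318223,  0.03989096,  1.46540158, -0.01340856,
        1.34331511, -0.05849456]), 'joint_velocities': array([-9.83397608e-04,  6.52176726e-05,  8.22330655e-04, -8.94789426e-04,
       -1.97086463e-04, -6.42035533e-04,  4.36859506e-04]), 'effort': array([ 2.16741173e-03, -6.58247924e+01,  1.36432640e+00, -4.05793655e+01,
        1.67128863e-02,  2.93807272e-03,  6.61822673e-05]), 'position': array([ 0.15186757, -0.63197474,  0.23131848]), 'orientation': array([-3.14155090e+00, -1.72485996e-05,  2.35822563e-01]), 'contact_force': array([-0.82762362, -0.37066331, -0.38033436]), 'wrist_torque': array([ 0.05315954,  0.02850359, -0.00010832]), 'grip_force': 0.0, 'finger_gap': 0.08549039065}
```

View pics/top0.png

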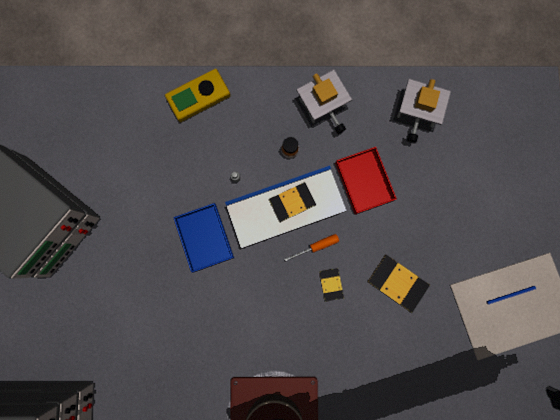

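View pics/side0.png

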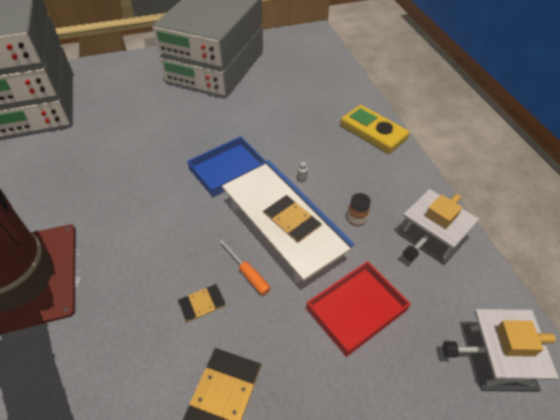

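The top view shows three look-alike plates: a small one at (331,285), a large one at (398,283), and the middle-sized one on the ledge at (292,202), which is the one meant. The blue tray is at (205,239), so it sits at the left end, which is ledge +y. The side view agrees. The ledge is about (0.567,-0.033) with yaw 0.345. The plate is about 20 mm off its centre on the -y side.

Request:
carry_out([
  {"tx": 0.04,"ty": 0.04,"rz": 0.12,"grip": 0.02},
  {"tx": 0.15,"ty": 0.16,"rz": 0.6,"grip": 0.02},
  {"tx": 0.23,"ty": 0.24,"rz": 0.84,"grip": 0.02},
  {"tx": 0.23,"ty": 0.24,"rz": 0.84,"grip": 0.02},
  {"tx": 0.23,"ty": 0.24,"rz": 0.84,"grip": 0.02},
  {"tx": 0.23,"ty": 0.24,"rz": 0.84,"grip": 0.02},
  {"tx": 0.23,"ty": 0.24,"rz": 0.84,"grip": 0.02},
  {"tx": 0.23,"ty": 0.24,"rz": 0.84,"grip": 0.02},
])

```text
invalid input
```

```bash
python3 - <<'E'
from h import *
# fit ledge white top and plate rectangle in both views
from scipy.optimize import least_squares
for c in ('top','side'):
    im=robot.capture(c)
    d=[x for x in robot.cut_out('plate_center',c)]
    for x in d:
        m=cv2.moments(x['region'].astype('uint8'),True); p=unproj(c,[m['m10']/m['m00'],m['m01']/m['m00']],.066)[0]
        if x['conf']>.3: print(c,'plate',p.round(3), m['m00'])
    hsv=cv2.cvtColor(im,cv2.COLOR_BGR2HSV)
    L=[x for x in robot.cut_out('ledge',c)][:1]
    if L:
        w=((hsv[...,1]<50)&(hsv[...,2]>120)&L[0]['region']).astype('uint8')
        r=cv2.minAreaRect(cv2.findNonZero(w)); print(c,'white',unproj(c,cv2.boxPoints(r),.06)[:,:2].round(3).tolist())
    # overlay assumed model
    R=lambda a:np.array([[np.cos(a),-np.sin(a)],[np.sin(a),np.cos(a)]])
    q=np.array([[-.065,-.15],[.055,-.15],[.055,.15],[-.065,.15]])@R(.345).T+[.567,-.033]
    k=np.array([[-.035,-.055],[.035,-.055],[.035,.055],[-.035,.055]])@R(.415).T+[.578,-.05]
    big=cv2.resize(im,None,fx=4,fy=4,interpolation=cv2.INTER_CUBIC)
    for P,z,col in ((q,.06,(0,0,255)),(k,.066,(0,255,0))):
        cv2.polylines(big,[np.int32(4*proj(c,np.c_[P,np.full(4,z)])+1.5)],True,col,1)
    o=np.int32(4*proj(c,[.567,-.033,.06])[0]); cv2.imwrite(f'pics/{c}1.png',big[o[1]-280:o[1]+280,o[0]-300:o[0]+300])
E
```

```text
top plate [ 0.359 -0.151  0.066] 596.0
top plate [ 0.578 -0.05   0.066] 1056.0
top white [[0.569, 0.128], [0.671, -0.157], [0.556, -0.195], [0.456, 0.087]]
side plate [ 0.578 -0.054  0.066] 1336.0
side plate [ 0.36  -0.194  0.066] 1014.0
side plate [ 0.368 -0.353  0.066] 3609.0
side white [[0.452, 0.085], [0.594, 0.19], [0.685, -0.152], [0.561, -0.216]]
```

View pics/top1.png

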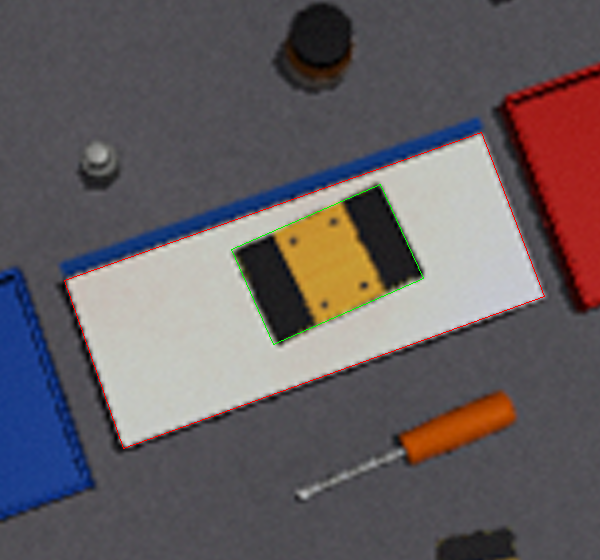

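View pics/side1.png

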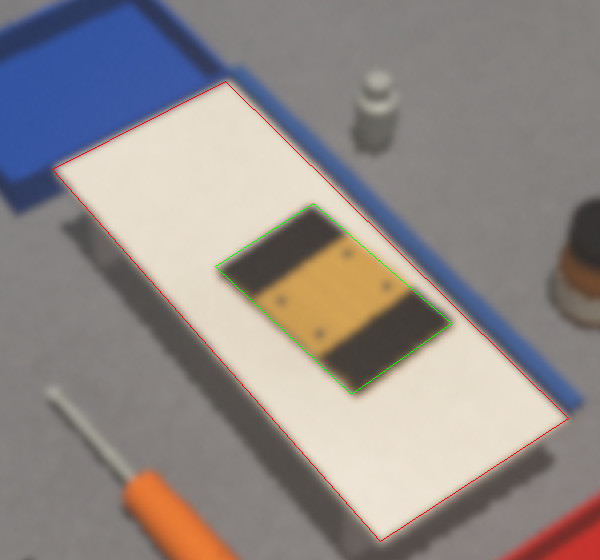

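The model outlines (ledge at 0.567,-0.033,0.345 and plate at 0.578,-0.050,0.415) line up with the edges to within about 2 mm in both views. The move was refused as invalid, so I'll send rows with every key filled in.

Request:
carry_out([
  {"tx": 0.04,"ty": 0.04,"tz": 0,"rx": 0,"ry": 0,"rz": 0.12,"grip": 0.02},
  {"tx": 0.23,"ty": 0.24,"tz": 0,"rx": 0,"ry": 0,"rz": 0.84,"grip": 0.02},
  {"tx": 0.23,"ty": 0.24,"tz": 0,"rx": 0,"ry": 0,"rz": 0.84,"grip": 0.02},
  {"tx": 0.23,"ty": 0.24,"tz": 0,"rx": 0,"ry": 0,"rz": 0.84,"grip": 0.02},
  {"tx": 0.23,"ty": 0.24,"tz": 0,"rx": 0,"ry": 0,"rz": 0.84,"grip": 0.02},
  {"tx": 0.23,"ty": 0.24,"tz": 0,"rx": 0,"ry": 0,"rz": 0.84,"grip": 0.02},
  {"tx": 0.23,"ty": 0.24,"tz": 0,"rx": 0,"ry": 0,"rz": 0.84,"grip": 0.02},
  {"tx": 0.23,"ty": 0.24,"tz": 0,"rx": 0,"ry": 0,"rz": 0.84,"grip": 0.02},
], squeeze=30)

```text
time_s: 1.77
position: [0.383, -0.3902, 0.2317]
orientation: [3.141, 0.0, 1.082]
contact_force: [0.5, 0.3, 0.7]
finger_gap: 0.0199
grip_force: 0.0
```

Request:
carry_out([
  {"tx": 0.229,"ty": 0.251,"tz": 0,"rx": 0,"ry": 0,"rz": 0.834,"grip": 0.02},
  {"tx": 0.229,"ty": 0.251,"tz": 0,"rx": 0,"ry": 0,"rz": 0.834,"grip": 0.02},
  {"tx": 0.229,"ty": 0.251,"tz": 0,"rx": 0,"ry": 0,"rz": 0.834,"grip": 0.02},
  {"tx": 0.229,"ty": 0.251,"tz": 0,"rx": 0,"ry": 0,"rz": 0.834,"grip": 0.02},
  {"tx": 0.229,"ty": 0.251,"tz": 0,"rx": 0,"ry": 0,"rz": 0.834,"grip": 0.02},
  {"tx": 0.229,"ty": 0.251,"tz": 0,"rx": 0,"ry": 0,"rz": 0.834,"grip": 0.02},
  {"tx": 0.229,"ty": 0.251,"tz": 0,"rx": 0,"ry": 0,"rz": 0.834,"grip": 0.02},
  {"tx": 0.229,"ty": 0.251,"tz": 0,"rx": 0,"ry": 0,"rz": 0.834,"grip": 0.02},
], squeeze=30)

```text
time_s: 2.43
position: [0.6076, -0.1443, 0.2316]
orientation: [3.141, 0.0, 1.915]
contact_force: [0.7, 0.2, 0.4]
finger_gap: 0.0201
grip_force: 0.0
```

Request:
carry_out([
  {"tx": 0,"ty": 0,"tz": 0,"rx": 0,"ry": 0,"rz": 0,"grip": 0.02},
  {"tx": 0,"ty": 0,"tz": -0.04,"rx": 0,"ry": 0,"rz": 0,"grip": 0.02},
  {"tx": 0,"ty": 0,"tz": -0.08,"rx": 0,"ry": 0,"rz": 0,"grip": 0.02},
  {"tx": 0,"ty": 0,"tz": -0.12,"rx": 0,"ry": 0,"rz": 0,"grip": 0.02},
  {"tx": 0,"ty": 0,"tz": -0.14,"rx": 0,"ry": 0,"rz": 0,"grip": 0.02},
  {"tx": 0,"ty": 0,"tz": -0.15,"rx": 0,"ry": 0,"rz": 0,"grip": 0.02},
  {"tx": 0,"ty": 0,"tz": -0.155,"rx": 0,"ry": 0,"rz": 0,"grip": 0.02},
  {"tx": 0,"ty": 0,"tz": -0.155,"rx": 0,"ry": 0,"rz": 0,"grip": 0.02},
], squeeze=30)

```text
time_s: 3.1
position: [0.6066, -0.1458, 0.0763]
orientation: [-3.142, -0.0, 1.91]
contact_force: [0.2, 0.5, -0.5]
finger_gap: 0.0195
grip_force: 0.0
```

Request:
carry_out([
  {"tx": 0.005,"ty": 0.002,"tz": -0.006,"rx": 0,"ry": 0,"rz": 0.005,"grip": 0.02},
  {"tx": 0.005,"ty": 0.002,"tz": -0.01,"rx": 0,"ry": 0,"rz": 0.005,"grip": 0.02},
  {"tx": 0.005,"ty": 0.002,"tz": -0.012,"rx": 0,"ry": 0,"rz": 0.005,"grip": 0.02},
  {"tx": 0.005,"ty": 0.002,"tz": -0.012,"rx": 0,"ry": 0,"rz": 0.005,"grip": 0.02},
], squeeze=30)

```text
time_s: 3.43
position: [0.6117, -0.1437, 0.0644]
orientation: [3.141, 0.0, 1.915]
contact_force: [0.4, -0.1, 0.1]
finger_gap: 0.02
grip_force: 0.0
```

Request:
carry_out([
  {"tx": 0,"ty": 0,"tz": -0.001,"rx": 0,"ry": 0,"rz": 0,"grip": 0.02},
  {"tx": 0,"ty": 0,"tz": -0.002,"rx": 0,"ry": 0,"rz": 0,"grip": 0.02},
  {"tx": 0,"ty": 0,"tz": -0.002,"rx": 0,"ry": 0,"rz": 0,"grip": 0.02},
], squeeze=30)

```text
time_s: 3.68
position: [0.6115, -0.1438, 0.0624]
orientation: [-3.142, 0.0, 1.915]
contact_force: [0.2, 0.3, -0.2]
finger_gap: 0.0199
grip_force: 0.0
```

Request:
carry_out([
  {"tx": 0,"ty": 0,"tz": -0.001,"rx": 0,"ry": 0,"rz": 0,"grip": 0.02},
  {"tx": 0,"ty": 0,"tz": -0.001,"rx": 0,"ry": 0,"rz": 0,"grip": 0.02},
], squeeze=30)

```text
time_s: 3.85
position: [0.6114, -0.1437, 0.0612]
orientation: [-3.141, -0.0, 1.915]
contact_force: [0.2, 0.5, -0.2]
finger_gap: 0.02
grip_force: 0.0
```

Request:
carry_out([
  {"tx": 0,"ty": 0,"tz": -0.001,"rx": 0,"ry": 0,"rz": 0,"grip": 0.02},
  {"tx": 0,"ty": 0,"tz": -0.001,"rx": 0,"ry": 0,"rz": 0,"grip": 0.02},
], squeeze=30)

```text
time_s: 4.02
position: [0.6116, -0.1437, 0.0604]
orientation: [3.141, 0.0, 1.915]
contact_force: [-0.1, -0.4, 0.7]
finger_gap: 0.0201
grip_force: 0.0
```

Request:
carry_out([
  {"tx": 0,"ty": 0,"tz": -0.001,"rx": 0,"ry": 0,"rz": 0,"grip": 0.02},
  {"tx": 0,"ty": 0,"tz": -0.001,"rx": 0,"ry": 0,"rz": 0,"grip": 0.02},
], squeeze=30)

```text
time_s: 4.18
position: [0.6116, -0.1438, 0.0603]
orientation: [-3.142, 0.0, 1.915]
contact_force: [-4.6, 0.8, 9.9]
finger_gap: 0.02
grip_force: 4.8
```

Request:
carry_out([
  {"tx": 0,"ty": 0,"tz": -0.001,"rx": 0,"ry": 0,"rz": 0,"grip": 0.02},
  {"tx": 0,"ty": 0,"tz": -0.001,"rx": 0,"ry": 0,"rz": 0,"grip": 0.02},
], squeeze=30)

```text
time_s: 4.35
position: [0.6117, -0.1437, 0.0603]
orientation: [3.142, 0.001, 1.915]
contact_force: [-7.6, 0.9, 17.8]
finger_gap: 0.0202
grip_force: 9.0
```

Request:
carry_out([
  {"tx": 0,"ty": 0,"tz": 0.004,"rx": 0,"ry": 0,"rz": 0,"grip": 0.02},
  {"tx": 0,"ty": 0,"tz": 0.004,"rx": 0,"ry": 0,"rz": 0,"grip": 0.02},
  {"tx": -0.003,"ty": 0.0085,"tz": 0.004,"rx": 0,"ry": 0,"rz": 0,"grip": 0.02},
  {"tx": -0.006,"ty": 0.017,"tz": 0.004,"rx": 0,"ry": 0,"rz": 0,"grip": 0.02},
  {"tx": -0.009,"ty": 0.0255,"tz": 0.004,"rx": 0,"ry": 0,"rz": 0,"grip": 0.02},
  {"tx": -0.012,"ty": 0.034,"tz": 0.004,"rx": 0,"ry": 0,"rz": 0,"grip": 0.02},
  {"tx": -0.0144,"ty": 0.04,"tz": 0.004,"rx": 0,"ry": 0,"rz": 0,"grip": 0.02},
  {"tx": -0.0169,"ty": 0.047,"tz": 0.004,"rx": 0,"ry": 0,"rz": 0,"grip": 0.02},
], squeeze=30)

```text
time_s: 5.02
position: [0.5942, -0.0961, 0.0622]
orientation: [-3.141, 0.0, 1.915]
contact_force: [-0.1, -2.4, -1.5]
finger_gap: 0.0197
grip_force: 0.6
```

Request:
carry_out([
  {"tx": -0.002,"ty": 0.0055,"tz": 0,"rx": 0,"ry": 0,"rz": 0,"grip": 0.02},
  {"tx": -0.004,"ty": 0.011,"tz": 0,"rx": 0,"ry": 0,"rz": 0,"grip": 0.02},
  {"tx": -0.006,"ty": 0.0165,"tz": 0,"rx": 0,"ry": 0,"rz": 0,"grip": 0.02},
  {"tx": -0.008,"ty": 0.022,"tz": 0,"rx": 0,"ry": 0,"rz": 0,"grip": 0.02},
  {"tx": -0.01,"ty": 0.0275,"tz": 0,"rx": 0,"ry": 0,"rz": 0,"grip": 0.02},
  {"tx": -0.012,"ty": 0.033,"tz": 0,"rx": 0,"ry": 0,"rz": 0,"grip": 0.02},
  {"tx": -0.0135,"ty": 0.0376,"tz": 0,"rx": 0,"ry": 0,"rz": 0,"grip": 0.02},
  {"tx": -0.0135,"ty": 0.0376,"tz": 0,"rx": 0,"ry": 0,"rz": 0,"grip": 0.02},
], squeeze=30)

```text
time_s: 5.68
position: [0.5808, -0.0577, 0.0624]
orientation: [3.142, -0.001, 1.916]
contact_force: [-0.4, 0.4, 0.7]
finger_gap: 0.02
grip_force: 0.0
```

```bash
cat > look.py <<'E'
from h import *
import sys
R=lambda a:np.array([[np.cos(a),-np.sin(a)],[np.sin(a),np.cos(a)]])
out=[]
for c in ('top','side'):
    im=robot.capture(c)
    big=cv2.resize(im,None,fx=4,fy=4,interpolation=cv2.INTER_CUBIC)
    q=np.array([[-.065,-.15],[.055,-.15],[.055,.15],[-.065,.15]])@R(.345).T+[.567,-.033]
    cv2.polylines(big,[np.int32(4*proj(c,np.c_[q,np.full(4,.06)])+1.5)],True,(0,0,255),1)
    for x in robot.cut_out('plate_center',c):
        r=cv2.minAreaRect(cv2.findNonZero(x['region'].astype('uint8')))
        p=unproj(c,r[0],.066)[:,:2]; b=unproj(c,cv2.boxPoints(r),.066)[:,:2]
        l=(p-[.567,-.033])@R(.345)
        if abs(l[0,0])<.06: print(c,round(x['conf'],2),l.round(3),((b-[.567,-.033])@R(.345)).round(3).tolist())
    o=np.int32(4*proj(c,[.567,-.033,.06])[0]); out.append(big[o[1]-270:o[1]+270,o[0]-290:o[0]+290])
cv2.imwrite(f'pics/{sys.argv[1]}.png',cv2.resize(np.hstack(out),(800,372),interpolation=cv2.INTER_AREA))
s=robot.observe();print(s['time_s'],((s['position'][:2]-[.567,-.033])@R(.345)).round(4),s['position'][2],s['contact_force'].round(1))
E
python3 look.py a
```

```text
side 0.69 [[0.004 0.041]] [[-0.024, 0.089], [0.04, 0.104], [0.032, -0.006], [-0.028, -0.018]]
5.8833 [ 0.0045 -0.0295] 0.062360463052885645 [-0.4 -0.3 -0.8]
```

View pics/a.png

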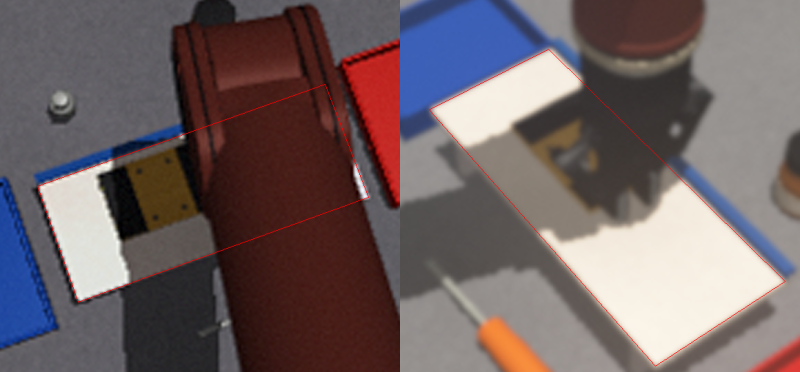

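The plate is square to the fingers in both views and has moved along as expected, with the left end of the top view band at about (118,205). I'll push 80 mm more and then measure.

Request:
carry_out([
  {"tx": -0.002,"ty": 0.0055,"tz": 0,"rx": 0,"ry": 0,"rz": 0,"grip": 0.02},
  {"tx": -0.004,"ty": 0.011,"tz": 0,"rx": 0,"ry": 0,"rz": 0,"grip": 0.02},
  {"tx": -0.006,"ty": 0.0165,"tz": 0,"rx": 0,"ry": 0,"rz": 0,"grip": 0.02},
  {"tx": -0.008,"ty": 0.022,"tz": 0,"rx": 0,"ry": 0,"rz": 0,"grip": 0.02},
  {"tx": -0.01,"ty": 0.0275,"tz": 0,"rx": 0,"ry": 0,"rz": 0,"grip": 0.02},
  {"tx": -0.012,"ty": 0.033,"tz": 0,"rx": 0,"ry": 0,"rz": 0,"grip": 0.02},
  {"tx": -0.0135,"ty": 0.0376,"tz": 0,"rx": 0,"ry": 0,"rz": 0,"grip": 0.02},
  {"tx": -0.0135,"ty": 0.0376,"tz": 0,"rx": 0,"ry": 0,"rz": 0,"grip": 0.02},
], squeeze=30)

```text
time_s: 6.55
position: [0.5672, -0.0199, 0.0624]
orientation: [-3.142, -0.001, 1.916]
contact_force: [0.4, 0.1, 0.8]
finger_gap: 0.0201
grip_force: 0.0
```

Request:
carry_out([
  {"tx": -0.002,"ty": 0.0055,"tz": 0,"rx": 0,"ry": 0,"rz": 0,"grip": 0.02},
  {"tx": -0.004,"ty": 0.011,"tz": 0,"rx": 0,"ry": 0,"rz": 0,"grip": 0.02},
  {"tx": -0.006,"ty": 0.0165,"tz": 0,"rx": 0,"ry": 0,"rz": 0,"grip": 0.02},
  {"tx": -0.008,"ty": 0.022,"tz": 0,"rx": 0,"ry": 0,"rz": 0,"grip": 0.02},
  {"tx": -0.01,"ty": 0.0275,"tz": 0,"rx": 0,"ry": 0,"rz": 0,"grip": 0.02},
  {"tx": -0.012,"ty": 0.033,"tz": 0,"rx": 0,"ry": 0,"rz": 0,"grip": 0.02},
  {"tx": -0.0135,"ty": 0.0376,"tz": 0,"rx": 0,"ry": 0,"rz": 0,"grip": 0.02},
  {"tx": -0.0135,"ty": 0.0376,"tz": 0,"rx": 0,"ry": 0,"rz": 0,"grip": 0.02},
], squeeze=30)

```text
time_s: 7.22
position: [0.5537, 0.0176, 0.0624]
orientation: [-3.142, -0.001, 1.916]
contact_force: [-0.6, 0.3, 0.3]
finger_gap: 0.02
grip_force: 0.0
```

```bash
python3 look.py b
```

```text
top 0.65 [[0.01  0.143]] [[0.047, 0.174], [0.047, 0.113], [-0.027, 0.113], [-0.027, 0.173]]
top 0.6 [[-0.007 -0.226]] [[0.072, -0.163], [0.076, -0.29], [-0.085, -0.288], [-0.087, -0.163]]
side 0.63 [[-0.016  0.12 ]] [[-0.014, 0.186], [0.034, 0.172], [-0.017, 0.059], [-0.061, 0.073]]
7.4167 [0.0044 0.0505] 0.062250738444787374 [-0.4  0.2  1.1]
```

View pics/b.png

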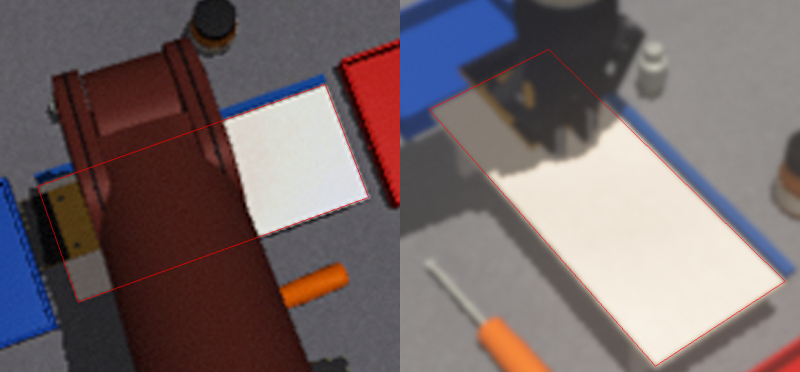

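The top view shows the plate's leading edge just past the ledge end at about (38,230), at y ≈ 0.174, so the centre is about 0.118. I'll push 6 mm more, back off, lift and swing clear.

Request:
carry_out([
  {"tx": -0.001,"ty": 0.0028,"tz": 0,"rx": 0,"ry": 0,"rz": 0,"grip": 0.02},
  {"tx": -0.002,"ty": 0.0056,"tz": 0,"rx": 0,"ry": 0,"rz": 0,"grip": 0.02},
  {"tx": -0.002,"ty": 0.0056,"tz": 0,"rx": 0,"ry": 0,"rz": 0,"grip": 0.02},
  {"tx": 0.005,"ty": -0.0132,"tz": 0,"rx": 0,"ry": 0,"rz": 0,"grip": 0.02},
  {"tx": 0.012,"ty": -0.032,"tz": 0.005,"rx": 0,"ry": 0,"rz": 0,"grip": 0.02},
  {"tx": 0.012,"ty": -0.032,"tz": 0.04,"rx": 0,"ry": 0,"rz": 0,"grip": 0.02},
  {"tx": 0.012,"ty": -0.032,"tz": 0.08,"rx": 0,"ry": 0,"rz": 0,"grip": 0.02},
  {"tx": 0.012,"ty": -0.032,"tz": 0.12,"rx": 0,"ry": 0,"rz": 0,"grip": 0.02},
], squeeze=30)

```text
time_s: 8.08
position: [0.5653, -0.0159, 0.1831]
orientation: [-3.14, -0.002, 1.915]
contact_force: [1.7, -0.0, -0.5]
finger_gap: 0.0199
grip_force: 0.0
```

Request:
carry_out([
  {"tx": 0,"ty": -0.2,"tz": 0.06,"rx": 0,"ry": 0,"rz": 0,"grip": 0.02},
  {"tx": 0,"ty": -0.2,"tz": 0.06,"rx": 0,"ry": 0,"rz": 0,"grip": 0.02},
  {"tx": 0,"ty": -0.2,"tz": 0.06,"rx": 0,"ry": 0,"rz": 0,"grip": 0.02},
  {"tx": 0,"ty": -0.2,"tz": 0.06,"rx": 0,"ry": 0,"rz": 0,"grip": 0.02},
  {"tx": 0,"ty": -0.2,"tz": 0.06,"rx": 0,"ry": 0,"rz": 0,"grip": 0.02},
  {"tx": 0,"ty": -0.2,"tz": 0.06,"rx": 0,"ry": 0,"rz": 0,"grip": 0.02},
  {"tx": 0,"ty": -0.2,"tz": 0.06,"rx": 0,"ry": 0,"rz": 0,"grip": 0.02},
  {"tx": 0,"ty": -0.2,"tz": 0.06,"rx": 0,"ry": 0,"rz": 0,"grip": 0.02},
], squeeze=30)

```text
time_s: 8.75
position: [0.5661, -0.2152, 0.242]
orientation: [3.141, -0.001, 1.915]
contact_force: [0.1, 0.6, -1.0]
finger_gap: 0.0202
grip_force: 0.0
```

```bash
python3 look.py c
```

```text
top 0.64 [[0.01  0.125]] [[0.047, 0.184], [0.046, 0.064], [-0.026, 0.065], [-0.025, 0.184]]
side 0.73 [[0.01  0.121]] [[-0.027, 0.175], [0.046, 0.203], [0.046, 0.068], [-0.023, 0.047]]
8.95 [-0.062  -0.1703] 0.24205435450588025 [-0.3  0.6 -0.4]
```

View pics/c.png

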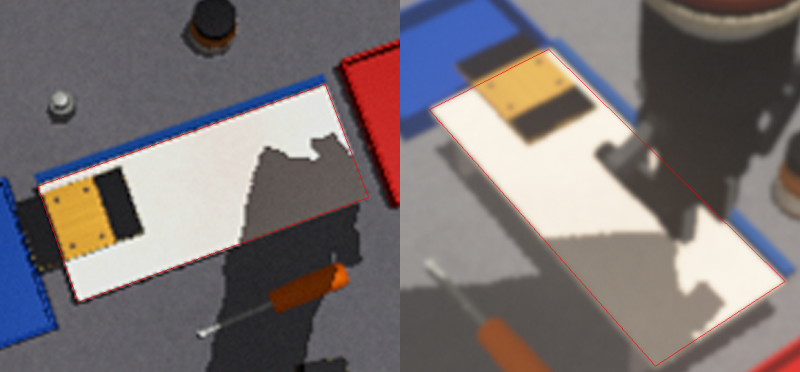

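The plate lies flat and in line. The black band sticks out past the ledge end, and the brass starts at the red end line, about (45,190) to (60,260) in the top view. Its centre is at y ≈ 0.123–0.125 and x ≈ 0.01. The arm is clear.

```bash
python3 -c "
from cell import robot
print(robot.job_done())"
```

```text
the job is handed in; nothing more can be done
None
```

The job is handed in: the plate lies flat and in line on the ledge, with its black band out past the blue-tray end (centre measured about 125 mm along), and the jar, attenuator and screwdriver were not touched; the hand-in returned no verdict.

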